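# Fill the last two pockets of the vial cassette and unclip it from the nest

### The job

Put the two tall sample vials that stand among the things on the bench, one at a time, into the two empty pockets of the four-pocket vial cassette clipped in its nest, and let each go there. Then pinch the cassette's two opposed side catches together between the fingers and, keeping them squeezed, lift the full cassette level out of the nest, about ten centimetres up; the program finishes while holding it there, with nothing set down or let go. Knock no vial over and leave everything else on the bench where it stands.

Things in the scene. Friction and masses are not known exactly. Their poses are not given: they have to be found in the camera images.
- nest: fixed aluminium base plate 100 x 200 x 10 mm on the bench, holding the cassette. Origin: centre of underside; y along its length, x across, z up. Guides and end stops reach 24 mm above the bench. At mid-length, on both sides, 27 to 39 mm from the centre line in x and 28 mm long in y, a steel keeper hooks its lip (28 to 33 mm above the bench) over a tooth of the cassette's catch.
- cassette: loose white plastic carrier, about 0.22 kg empty, in line with the nest, 10 mm above the bench. Origin: centre of underside; y along, x across, z up. 40 (x) x 167 (y) x 38 mm high, four round pockets in a row along y; in the middle a grip block 27 (x) x 29 (y) x 84 mm high with a black sprung catch on each x side. Locked down until both catches are squeezed. Room for fingers closing along x at pockets and catches.
- pocket0 (a point): centre of a pocket's floor, at y = -64 mm, 6 mm above the cassette's underside (16 mm above the bench in the nest). The pocket is a 25 mm bore, 32 mm deep, chamfered 1.5 mm; a vial stands in it with its underside at this point and 43 mm of it above the cassette. Two of the four pockets already hold vials; which two varies.
- pocket1 (a point): centre of a pocket's floor, at y = -34 mm, 6 mm above the cassette's underside (16 mm above the bench in the nest). The pocket is a 25 mm bore, 32 mm deep, chamfered 1.5 mm; a vial stands in it with its underside at this point and 43 mm of it above the cassette. Two of the four pockets already hold vials; which two varies.
- pocket2 (a point): centre of a pocket's floor, at y = 34 mm, 6 mm above the cassette's underside (16 mm above the bench in the nest). The pocket is a 25 mm bore, 32 mm deep, chamfered 1.5 mm; a vial stands in it with its underside at this point and 43 mm of it above the cassette. Two of the four pockets already hold vials; which two varies.
- pocket3 (a point): centre of a pocket's floor, at y = 64 mm, 6 mm above the cassette's underside (16 mm above the bench in the nest). The pocket is a 25 mm bore, 32 mm deep, chamfered 1.5 mm; a vial stands in it with its underside at this point and 43 mm of it above the cassette. Two of the four pockets already hold vials; which two varies.
- catch_a (a joint): inward travel of the catch on the cassette's +x side, in m: 0 sprung out (tooth under the lip), 0.007 fully squeezed in; the tooth is clear from about 0.005. The spring takes about 3.6 N to start and 6.8 N at full travel.
- catch_b (a joint): the same for the catch on the cassette's -x side.
- catch_a_pad (a point): centre of the ribbed finger pad on the outer face of the +x catch, 64 mm above the cassette's underside, 25 mm from its centre line at rest, 18 mm squeezed: the pair is 50 mm wide over the pads at rest, 36 mm squeezed. Each catch is a flat upright plate 20 mm wide (y), its face free from 23 mm (top of the keeper's lip) to 83 mm above the cassette's underside.
- catch_b_pad (a point): the same for the -x catch.
- vial_a: amber glass sample vial with a crimped aluminium cap, 22.5 mm in diameter and 75 mm tall in all (glass body full width up to 59 mm, cap 20.6 mm wide from 65 to 75 mm), about 35 g; origin: centre of its underside, z up along the vial. It already stands in a pocket at the start.
- vial_b: amber glass sample vial with a crimped aluminium cap, 22.5 mm in diameter and 75 mm tall in all (glass body full width up to 59 mm, cap 20.6 mm wide from 65 to 75 mm), about 35 g; origin: centre of its underside, z up along the vial. It already stands in a pocket at the start.
- vial_c: amber glass sample vial with a crimped aluminium cap, 22.5 mm in diameter and 75 mm tall in all (glass body full width up to 59 mm, cap 20.6 mm wide from 65 to 75 mm), about 35 g; origin: centre of its underside, z up along the vial. It starts standing on the bench and is to be loaded.
- vial_d: amber glass sample vial with a crimped aluminium cap, 22.5 mm in diameter and 75 mm tall in all (glass body full width up to 59 mm, cap 20.6 mm wide from 65 to 75 mm), about 35 g; origin: centre of its underside, z up along the vial. It starts standing on the bench and is to be loaded.
- short_vial: bystander, to be left where it stands: a short vial of the same glass and width, 22.5 mm in diameter but only 46 mm tall; origin: centre of its underside.
- jar: bystander, to be left where it stands: a white plastic jar, 48 mm in diameter, 55 mm tall; origin: centre of its underside.
- bottle: bystander, to be left where it stands: a white plastic bottle, 40 mm in diameter, 88 mm tall; origin: centre of its underside.
- weight: bystander, to be left where it stands: a steel calibration weight, 29 mm in diameter, 51 mm tall; origin: centre of its underside.
- beaker: bystander, to be left where it stands: a clear plastic beaker, 60 mm in diameter, 75 mm tall, beyond the nest; origin: centre of its underside.
- spatula: bystander, to be left where it stands: a spatula, 200 mm long, lying on the bench beyond the nest.
- cutters: bystander, to be left where it stands: side cutters, 150 mm long, 12 mm high, lying on the bench between the robot and the nest.
Not all that is in view belongs to the job. What is shaped like the vial_d but green is not meant.

How it is judged:
On the way, in this order (a step that is already met when the one before it is completed fails the run):
1. one of the two loose vials stands in a pocket, let go, the cassette still in its nest ((((x of vial_c in the frame of cassette between -0.006 and 0.006 m and y of vial_c in the frame of cassette between -0.072 and 0.072 m and z of vial_c in the frame of cassette between 0.002 and 0.011 m) and contact force between the fingers and vial_c below 0.2 N) or ((x of vial_d in the frame of cassette between -0.006 and 0.006 m and y of vial_d in the frame of cassette between -0.072 and 0.072 m and z of vial_d in the frame of cassette between 0.002 and 0.011 m) and contact force between the fingers and vial_d below 0.2 N)) and z of cassette in the frame of nest below 0.014 m and angle between cassette's own z axis and vertical below 0.06 rad), for 0.2 s.
2. both loose vials stand in pockets, let go, the cassette still in its nest (x of vial_c in the frame of cassette between -0.006 and 0.006 m and y of vial_c in the frame of cassette between -0.072 and 0.072 m and z of vial_c in the frame of cassette between 0.002 and 0.011 m and contact force between the fingers and vial_c below 0.2 N and x of vial_d in the frame of cassette between -0.006 and 0.006 m and y of vial_d in the frame of cassette between -0.072 and 0.072 m and z of vial_d in the frame of cassette between 0.002 and 0.011 m and contact force between the fingers and vial_d below 0.2 N and z of cassette in the frame of nest below 0.014 m and angle between cassette's own z axis and vertical below 0.06 rad), for 0.2 s.
3. both side catches are squeezed in between the fingers, the cassette still in its nest (value of joint each of catch_a, catch_b above 0.005 m and contact force between the fingers and catch_a above 2 N and contact force between the fingers and catch_b above 2 N and z of cassette in the frame of nest below 0.014 m and angle between cassette's own z axis and vertical below 0.06 rad), for 0.1 s.
At the end, for the whole second after the job is handed in: Cassette held by its two squeezed catches (each 5 mm in or more, over 2 N), at least 60 mm above its seat, within 0.2 rad of level, still, touching no nest or bystander; all four vials in its pockets (within 5 mm of the floor), not touched by the fingers (value of joint each of catch_a, catch_b above 0.005 m and contact force between the fingers and catch_a above 2 N and contact force between the fingers and catch_b above 2 N and z of cassette in the frame of nest above 0.07 m and angle between cassette's own z axis and vertical below 0.2 rad and linear speed of cassette below 0.02 m/s and contact force between cassette and nest below 0.1 N and contact force between cassette and short_vial below 0.1 N and contact force between cassette and jar below 0.1 N and contact force between cassette and bottle below 0.1 N and contact force between cassette and weight below 0.1 N and contact force between cassette and beaker below 0.1 N and contact force between cassette and spatula below 0.1 N and contact force between cassette and cutters below 0.1 N and x of vial_a in the frame of cassette between -0.006 and 0.006 m and y of vial_a in the frame of cassette between -0.072 and 0.072 m and z of vial_a in the frame of cassette between 0.002 and 0.011 m and x of vial_b in the frame of cassette between -0.006 and 0.006 m and y of vial_b in the frame of cassette between -0.072 and 0.072 m and z of vial_b in the frame of cassette between 0.002 and 0.011 m and x of vial_c in the frame of cassette between -0.006 and 0.006 m and y of vial_c in the frame of cassette between -0.072 and 0.072 m and z of vial_c in the frame of cassette between 0.002 and 0.011 m and x of vial_d in the frame of cassette between -0.006 and 0.006 m and y of vial_d in the frame of cassette between -0.072 and 0.072 m and z of vial_d in the frame of cassette between 0.002 and 0.011 m and contact force between the fingers and vial_a below 0.2 N and contact force between the fingers and vial_b below 0.2 N and contact force between the fingers and vial_c below 0.2 N and contact force between the fingers and vial_d below 0.2 N); the arm keeps its last pose, push and grip.
It fails at once if a bystander is pushed more than 30 mm or knocked over (distance of any of short_vial, jar, bottle, weight, beaker, spatula, cutters from where it was at the start of the episode above 0.03 m or angle between any of short_vial, jar, bottle, weight, beaker's own z axis and vertical above 0.6 rad).
It fails at once if a sample vial is knocked over (angle between any of vial_a, vial_b, vial_c, vial_d's own z axis and vertical above 1.1 rad).
It also fails if it takes over 70 s, if anything falls off the work surface, if the arm or the gripper's body presses on something with over 40 N, if the wrist force passes 120 N, or if a joint passes its speed limit or range.

### The arm

A 7-joint arm with a two-finger parallel gripper is mounted at the origin on the work surface. World frame = base frame: x ahead of the robot, y to its left, z up, the work surface at z = 0. Lengths are in m, angles in rad, forces in N, time in s.
With the tool pointing down it reaches from about 0.425 to 1.025 m from the base axis. Payload 9.4 kg.
Tool frame: the origin (TCP) lies at the very end of the fingers, on their centre line; the grasp point (between the pads) lies 19 mm behind it (arm.pinch_z is the distance from the TCP to the grasp point, in m); z points along the fingers, y is the line along which they close (so a half turn about z gives the same grasp; the last joint's range is limited). The gripper opens to 93 mm and grips with 3 to 60 N. Pads are 15 mm wide; open, the fingers measure 128 mm over their backs; the gripper's body (75 mm by 188 mm) begins 65 mm behind the grasp point.
Start: joints at [1.085, 0.599, -0.003, 1.599, 0.002, 0.943, -0.08], TCP at [0.288, -0.665, 0.219] pointing down, gripper open.
Joint ranges: [-2.57, 2.57], [-0.35, 1.97], [-1.29, 1.29], [0.11, 2.56], [-1.05, 4.19], [0.11, 1.86], [-2.63, 2.63]. Speed limits (rad/s): [2.22, 2.22, 3.01, 3.01, 3.14, 3.14, 3.14].

### API

Orientations are given as a unit quaternion [x, y, z, w].
In Python, from cell import arm gives the robot as it stands.
- The arm moves only by the tool apply_moves, never from a script. Its argument "deltas" is a list of rows, each a list of 3 entries, a list of its own where there are three numbers: the shift along the tool's x, y, z in m, then the turn, a rotation vector about the tool's x, y, z in rad, then the closure, from -1 (fully open) to 1 (shut). A call has 1 to 5 rows; each row shifts and turns the commanded pose from where the row before left it, along the tool's axes as they then stand; what a row does not reach is not made up. A row lasts 1/12 s, in which the tool goes at most 41.7 mm and 7.16 degrees, less where a joint would pass 70% of its speed; a pose out of reach is approached as far as the arm can. A call with a gripper value outside its range is refused whole. The fingers move at their own pace and stop on an object; "newtons" is the grip in N (left out, the last holds). Time passes only in rows, so rows that do not move let the fingers close. It gives the time, the measured TCP pose, the force, the opening and the grip force at its end, in the units of the state.
- arm.get_obs(): the state, without advancing time (a new reading comes with each control period).
- arm.camera(name): name is "scene" or "side" or "wrist"; returns the picture (480x640x3 uint8, red, green, blue); there is no depth.
- arm.camera_params(name): a dict with "vertical_fov" (degrees; the focal length in pixels is half the picture's height over the tangent of half this angle, whatever the lens; pixels are square), "cx", "cy" (the principal point, pixels), "position" and "rotation" of the camera in the world; the wrist camera has in their place "mount" (4x4, takes a point from camera to tool coordinates, whose origin is the TCP and whose axes are the flange's). Camera axes: x right, y up, looking along -z (the intrinsics and any distortion apply to the point x, -y, -z); pixel columns grow to the right and rows downward; lengths in m; the calibration is good to about 2 mm. A picture is of the moment at which its call begins: read the wrist's pose just before it. camera_params takes no time and is no camera call.
- arm.close_job(): hands the job in; it is judged then, once.
The state is a dict: "clock": time; "joint_positions": joint angles; "joint_vel": joint speeds; "joint_efforts": joint torques, N m; "eef_pos": TCP position; "orientation": TCP orientation; "wrist_force": force on the tool from outside, world axes, zero at the start; "moment": the same for the moment, N m; "width": finger opening in m; "finger_force": force on a finger pad.
Only numpy, scipy, OpenCV 4.12 (cv2) and the standard library are available. Lean on these libraries where they do the work, as an engineer would, in place of code of your own. Each camera call takes 0.05 s, during which the arm holds its last target. There are 200 camera calls.

## Working session

There is one attempt and no reset: what is moved stays moved. The work goes in short steps, Python scripts to look and compute and a tool call to move; the robot and the scene stay as the last step left them, time stands still between calls to the robot, and variables do not carry over. Pictures are saved under pics/ and viewed, at most 10 in all, crops included, and the job is handed in when it is done.

Besides the shell and the picture viewer there is one more tool, called after "Emit:" as name(argument=value, ...) on one line, values as JSON. apply_moves: Moves the arm, as the interface text tells. Its arguments: {"type":"object","properties":{"deltas":{"type":"array"},"newtons":{"type":"number"}},"required":["deltas"]}

```bash
ls; mkdir -p pics
python3 - <<'E'
from cell import arm
import cv2
for n in("scene","side"):
    cv2.imwrite(f"pics/{n}0.png",arm.camera(n)[:,:,::-1]); print(n,arm.camera_params(n))
print(arm.camera_params("wrist")); print(arm.get_obs())
E
```

```text
pics
scene {'vertical_fov': 42.74504463005536, 'cx': 307.2359276735612, 'cy': 235.83809293151188, 'position': array([1.68025664, 0.10512517, 0.82200837]), 'rotation': array([0.33453619, 0.33464571, 0.63459934, 0.61104947])}
side {'vertical_fov': 52.68741662474783, 'cx': 327.1166915572096, 'cy': 238.70194789304037, 'position': array([-0.10824448,  0.76711465,  0.6867761 ]), 'rotation': array([-0.17892577,  0.43856747,  0.82091859, -0.31896208])}
{'vertical_fov': 63.07252763599374, 'cx': 325.2574745564514, 'cy': 242.55209493925398, 'mount': array([[-1.42963271e-03,  9.55573815e-01,  2.94748434e-01,
         8.20263243e-02],
       [ 9.99998819e-01,  1.19994305e-03,  9.60130164e-04,
         6.63520979e-04],
       [ 5.63793908e-04,  2.94749459e-01, -9.55574402e-01,
        -1.66158921e-01],
       [ 0.00000000e+00,  0.00000000e+00,  0.00000000e+00,
         1.00000000e+00]])}
{'clock': 0.1, 'joint_positions': array([ 1.08527277,  0.60006719, -0.00253501,  1.60002127,  0.0017943 ,
        0.94289417, -0.07983123]), 'joint_vel': array([ 0.00064925, -0.0013586 ,  0.00081232, -0.00155791, -0.00058492,
       -0.00040412,  0.00066146]), 'joint_efforts': array([ 6.17733385e-03, -7.66558886e+01,  1.50298342e+00, -2.52941519e+01,
       -5.21794602e-02,  1.35158232e-02,  5.12582028e-05]), 'eef_pos': array([ 0.2880267 , -0.66487245,  0.21784071]), 'orientation': array([ 9.79178599e-01,  2.02999481e-01, -2.03745462e-04, -6.63349395e-04]), 'wrist_force': array([ 0.68721648, -0.12854484,  0.07708921]), 'moment': array([0.01481255, 0.03116387, 0.05261053]), 'finger_force': 0.0, 'width': 0.09329477192042081}
```

View pics/scene0.png

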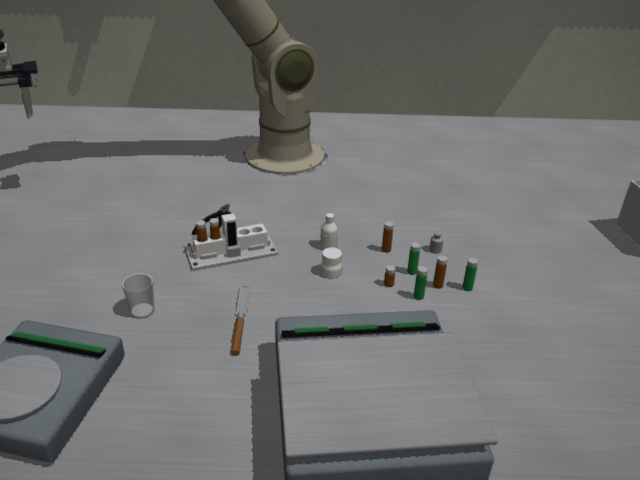

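View pics/side0.png

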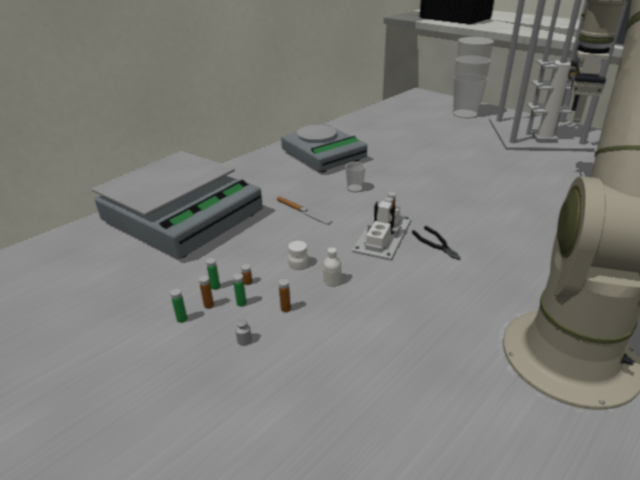

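Scene picture: the tall amber vials stand at (388,237) and (440,272). Things they could be confused with are the tall green ones at (414,259), (421,283) and (470,275), the short amber one at (390,276), and the two already in the cassette at (201,231) and (214,229). The cassette's empty pockets are on its right (+y) half, near (244,231) and (257,229). In the side picture the amber pair is at (285,296) and (206,292), and the nest is at (383,236). Next, close crops of both.

```bash
cat > h.py <<'E'
import numpy as np,cv2
from scipy.spatial.transform import Rotation as R
from cell import arm
def cam(n,obs=None):
    p=arm.camera_params(n); f=240/np.tan(np.radians(p['vertical_fov'])/2)
    K=np.array([[f,0,p['cx']],[0,f,p['cy']],[0,0,1]])
    if n=='wrist':
        T=np.eye(4);T[:3,:3]=R.from_quat(obs['orientation']).as_matrix();T[:3,3]=obs['eef_pos'];T=T@p['mount'];Rm,c=T[:3,:3],T[:3,3]
    else: Rm,c=R.from_quat(p['rotation']).as_matrix(),p['position']
    return K,Rm@np.diag([1,-1,-1]),c
def back(C,uv,z):
    K,Rm,c=C; d=Rm@np.linalg.solve(K,np.r_[uv,1.]); return c+d*(z-c[2])/d[2]
def proj(C,P):
    K,Rm,c=C; q=(np.atleast_2d(P)-c)@Rm@K.T; return q[:,:2]/q[:,2:]
def crop(im,x,y,w,h,s): return cv2.resize(im[y:y+h,x:x+w],None,fx=s,fy=s,interpolation=cv2.INTER_CUBIC)
E
python3 - <<'E'
from h import *
a=cv2.imread('pics/scene0.png');b=cv2.imread('pics/side0.png')
m=np.vstack([np.hstack([crop(a,180,200,100,75,4),crop(a,375,215,100,75,4)]),np.hstack([crop(b,345,190,100,75,4),crop(b,195,250,100,75,4)])])
cv2.imwrite('pics/m.png',m)
S=cam('scene');D=cam('side')
for n,uv,z in[('c',(388,250),0),('d',(440,286),0),('ctop',(388.5,224.5),.075),('dtop',(441,259),.075)]:print(n,back(S,uv,z))
for n,uv,z in[('ctop',(284.5,282.5),.075),('dtop',(206,279),.075)]:print('side',n,back(D,uv,z))
E
```

```text
c [0.48966425 0.27316935 0.        ]
d [ 6.21349624e-01  3.75394084e-01 -1.11022302e-16]
ctop [0.4960584  0.26717794 0.075     ]
dtop [0.62573563 0.36671845 0.075     ]
side ctop [0.48334762 0.26938066 0.075     ]
side dtop [0.61152618 0.36902377 0.075     ]
```

View pics/m.png

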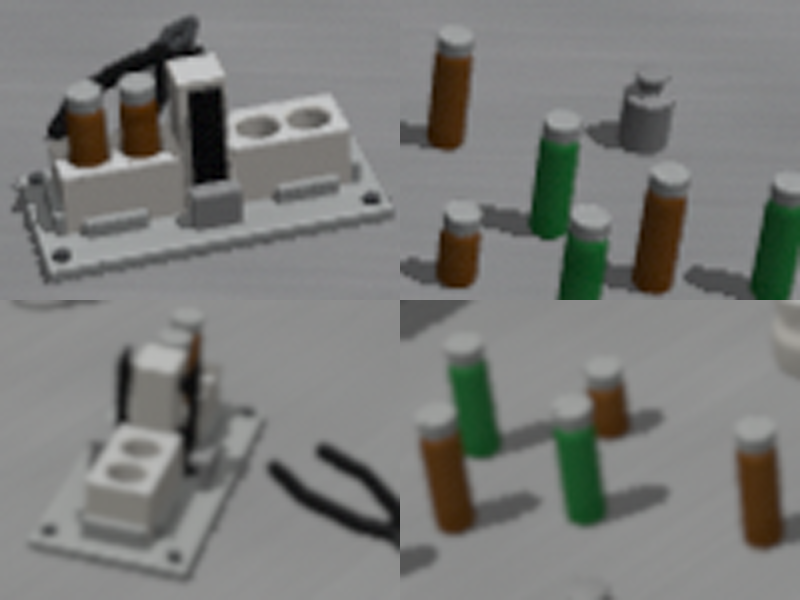

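Crops confirm it. The amber tall pair have cap tops in the scene view at about (389,223.5) and (442.5,258). The short amber vial and the green ones are clearly different. The empty pockets' rims are at (244,232) and (257.5,229.5), on the camera-right half. Now I work out the poses.

Run:
```python
from h import *
from scipy.optimize import least_squares
S=cam('scene');D=cam('side')
def tri(us,ud):
    return least_squares(lambda P:np.r_[proj(S,P)[0]-us,proj(D,P)[0]-ud],[.6,.1,.05])
for n,us,ud in[('c',(388.7,223.3),(284,282)),('d',(442.2,258),(204.3,278)),('p?',(244,231.7),(376.3,232.7)),('p?',(257.3,229.3),(376.3,232.7)),('p?far',(244,231.7),(380,227))]:
    r=tri(us,ud);print(n,r.x.round(4),r.fun.round(1))
n=[('jar',(332,252),.055),('bottle',(330,217),.088),('weight',(437,234),.051),('short',(390,267),.046),('g1',(415,244),.075),('g2',(421.5,268.5),.075),('g3',(472,261),.075)]
for k,uv,z in n:print(k,back(S,uv,z).round(3))
for uv in[(244,231.7),(257.3,229.3)]:print(back(S,uv,.048).round(4))
for uv in[(380,227),(376.3,232.7)]:print('side',back(D,uv,.048).round(4))
for uv in[(195.2,263.5),(272.8,249.5)]:print('hole',back(S,uv,.01).round(4))
o=arm.get_obs();print(R.from_quat(o['orientation']).as_matrix().round(3))
```

```text
c [0.4872 0.268  0.0731] [-0.2 -0.2 -0.2  0.1]
d [0.619  0.3694 0.0734] [-0.5 -0.2 -0.5  0.2]
p? [ 0.4966 -0.059   0.0381] [ 2.2  2.3  2.4 -2.4]
p? [ 0.4865 -0.0347  0.0461] [-0.3 -0.3 -0.3  0.3]
p?far [ 0.4972 -0.064   0.0449] [-0.1 -0.1 -0.1  0.1]
jar [0.583 0.139 0.055]
bottle [0.492 0.133 0.088]
weight [0.493 0.381 0.051]
short [0.62  0.263 0.046]
g1 [0.572 0.319 0.075]
g2 [0.661 0.321 0.075]
g3 [0.63  0.431 0.075]
[ 0.5023 -0.0631  0.048 ]
[ 0.4906 -0.0336  0.048 ]
side [ 0.4943 -0.0605  0.048 ]
side [ 0.485  -0.0338  0.048 ]
hole [ 0.5796 -0.165   0.01  ]
hole [0.516  0.0038 0.01  ]
[[ 0.918  0.398 -0.001]
 [ 0.398 -0.918  0.001]
 [-0.    -0.001 -1.   ]]
```

```bash
cat > plan.py <<'E'
import sys
from h import *
# usage: plan.py x y z yawdeg(tool x) nrows closure
x,y,z,yaw,n,c=map(float,sys.argv[1:7]);n=int(n)
o=arm.get_obs();p=o['eef_pos'];M=R.from_quat(o['orientation'])
t=np.radians(yaw);G=R.from_matrix(np.array([[np.cos(t),np.sin(t),0],[np.sin(t),-np.cos(t),0],[0,0,-1.]]))
rv=(M.inv()*G).as_rotvec()/n; step=(np.array([x,y,z])-p)/n
print('p',p.round(4),'rv/row',rv.round(4),'mm/row',(np.linalg.norm(step)*1e3).round(1),'deg/row',np.degrees(np.linalg.norm(rv)).round(2),'t',o['clock'])
for i in range(n):
    s=(M*R.from_rotvec(rv*i)).inv().apply(step);print([s.round(4).tolist(),rv.round(3).tolist(),c],end=',')
    if i%5==4:print()
E
python3 plan.py .509 -.096 .219 110.3 16 -1
```

```text
p [ 0.288  -0.6649  0.2178] rv/row [-0.0001 -0.0001 -0.0948] mm/row 38.1 deg/row 5.43 t 0.1
[[0.0268, -0.0271, -0.0], [-0.0, -0.0, -0.095], -1.0],[[0.0293, -0.0245, -0.0], [-0.0, -0.0, -0.095], -1.0],[[0.0314, -0.0216, -0.0], [-0.0, -0.0, -0.095], -1.0],[[0.0333, -0.0185, -0.0], [-0.0, -0.0, -0.095], -1.0],[[0.0349, -0.0153, -0.0001], [-0.0, -0.0, -0.095], -1.0],
[[0.0362, -0.0119, -0.0001], [-0.0, -0.0, -0.095], -1.0],[[0.0372, -0.0084, -0.0001], [-0.0, -0.0, -0.095], -1.0],[[0.0378, -0.0049, -0.0001], [-0.0, -0.0, -0.095], -1.0],[[0.0381, -0.0013, -0.0001], [-0.0, -0.0, -0.095], -1.0],[[0.0381, 0.0023, -0.0001], [-0.0, -0.0, -0.095], -1.0],
[[0.0377, 0.0059, -0.0001], [-0.0, -0.0, -0.095], -1.0],[[0.0369, 0.0095, -0.0001], [-0.0, -0.0, -0.095], -1.0],[[0.0359, 0.0129, -0.0001], [-0.0, -0.0, -0.095], -1.0],[[0.0345, 0.0163, -0.0001], [-0.0, -0.0, -0.095], -1.0],[[0.0328, 0.0195, -0.0001], [-0.0, -0.0, -0.095], -1.0],
[[0.0308, 0.0225, -0.0001], [-0.0, -0.0, -0.095], -1.0],
```

Emit:
apply_moves(deltas=[[[0.027,-0.027,0],[0,0,-0.095],-1],[[0.029,-0.0245,0],[0,0,-0.095],-1],[[0.031,-0.0215,0],[0,0,-0.095],-1],[[0.033,-0.0185,0],[0,0,-0.095],-1],[[0.035,-0.015,0],[0,0,-0.095],-1]])

```text
clock: 0.52
eef_pos: [0.3569, -0.4865, 0.2183]
orientation: [0.903, 0.43, -0.0, -0.0]
wrist_force: [1.3, 0.2, -0.1]
width: 0.0932
finger_force: 0.0
```

Emit:
apply_moves(deltas=[[[0.036,-0.012,0],[0,0,-0.095],-1],[[0.037,-0.0085,0],[0,0,-0.095],-1],[[0.038,-0.005,0],[0,0,-0.095],-1],[[0.038,-0.001,0],[0,0,-0.095],-1],[[0.038,0.0025,0],[0,0,-0.095],-1]])

```text
clock: 0.93
eef_pos: [0.4257, -0.3091, 0.2186]
orientation: [0.777, 0.63, -0.0, -0.0]
wrist_force: [1.6, -0.5, 0.5]
width: 0.0934
finger_force: 0.0
```

Emit:
apply_moves(deltas=[[[0.038,0.006,0],[0,0,-0.095],-1],[[0.037,0.0095,0],[0,0,-0.095],-1],[[0.036,0.013,0],[0,0,-0.095],-1],[[0.0345,0.016,0],[0,0,-0.095],-1],[[0.033,0.0195,0],[0,0,-0.095],-1]])

```text
clock: 1.35
eef_pos: [0.4942, -0.1306, 0.2186]
orientation: [0.607, 0.795, -0.0, -0.0]
wrist_force: [1.0, -1.0, 0.1]
width: 0.0928
finger_force: 0.0
```

Emit:
apply_moves(deltas=[[[0.031,0.0225,0],[0,0,-0.095],-1],[[0,0,0],[0,0,0],-1],[[0,0,0],[0,0,0],-1]])

```text
clock: 1.6
eef_pos: [0.5082, -0.0943, 0.2184]
orientation: [0.568, 0.823, 0.0, -0.0]
wrist_force: [-0.5, -0.9, -0.3]
width: 0.0928
finger_force: 0.0
```

```bash
python3 plan.py .509 -.096 .219 110.3 1 -1
python3 - <<'E'
from h import *
o=arm.get_obs();np.save('o1.npy',np.r_[o['eef_pos'],o['orientation']]);print(o['joint_positions'])
cv2.imwrite('pics/w1.png',arm.camera('wrist')[:,:,::-1])
E
```

```text
p [ 0.5082 -0.0943  0.2184] rv/row [ 0.0001 -0.0008  0.0078] mm/row 2.0 deg/row 0.45 t 1.6
[[-0.0019, 0.0001, -0.0006], [0.0, -0.001, 0.008], -1.0],[ 0.44145932  0.38871336 -0.49121925  2.04979192  0.26058558  0.762564
  0.15336649]
```

View pics/w1.png

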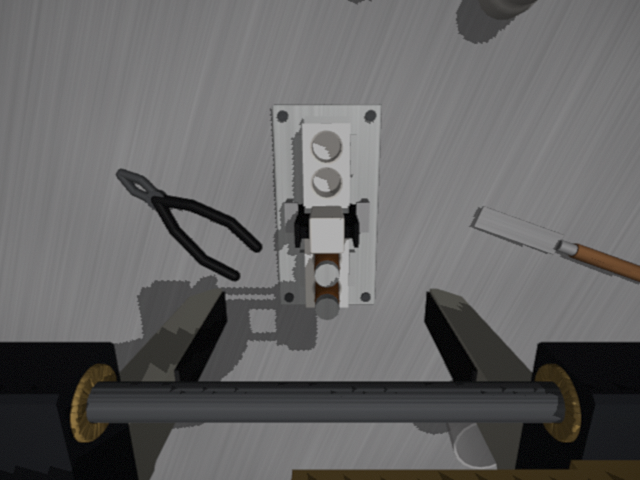

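Wrist view: the cassette is well aligned with the tool. The empty pocket rims are at about (327,147) and (327,183), the plate screws at (283,117), (371,116), (289,297) and (365,297), and the grip block top at (327,235).

Run:
```python
from h import *
v=np.load('o1.npy');W=cam('wrist',dict(eef_pos=v[:3],orientation=v[3:]))
im=cv2.imread('pics/w1.png');cv2.imwrite('pics/w1c.png',np.hstack([crop(im,262,95,130,120,4)[:, :400],crop(im,262,200,130,120,4)[:, :400]]))
h=[back(W,u,.01) for u in[(283,117),(371,116),(289,297),(365,297)]];print(np.round(h,4)[:,:2])
a=(h[0]+h[1])/2-(h[2]+h[3])/2;print('yaw',np.degrees(np.arctan2(-a[0],a[1])),'centre',np.mean(h,0).round(4), np.linalg.norm(a))
a=h[1]-h[0]+h[3]-h[2];print('yaw x',np.degrees(np.arctan2(a[1],a[0])))
for u in[(327,147),(327,183)]:print(back(W,u,.048).round(4))
```

```text
[[ 0.4412 -0.0272]
 [ 0.516   0.0019]
 [ 0.5051 -0.1949]
 [ 0.5795 -0.1668]]
yaw 20.743449903128266 centre [ 0.5105 -0.0967  0.01  ] 0.17988023521548555
yaw x 20.970606426724743
[ 0.4872 -0.0359  0.048 ]
[ 0.4979 -0.0641  0.048 ]
```

View pics/w1c.png

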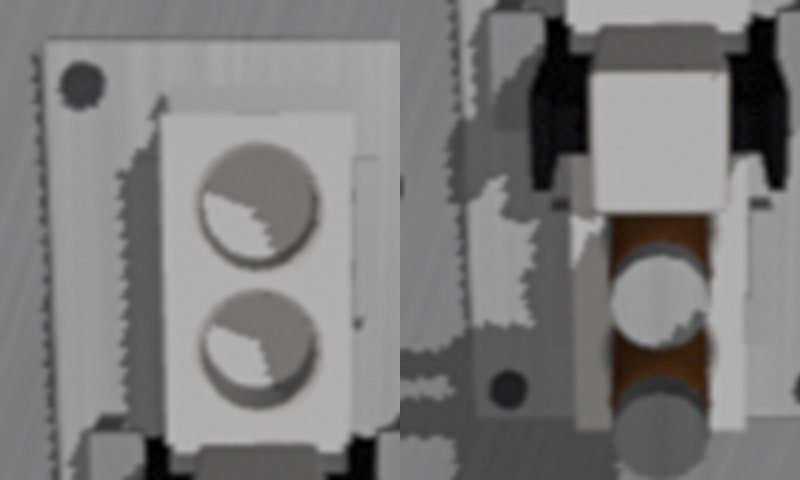

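```bash
python3 - <<'E'
from h import *
v=np.load('o1.npy');W=cam('wrist',dict(eef_pos=v[:3],orientation=v[3:]))
a,b=[back(W,u,.048) for u in[(326.1,146.4),(326.1,181.9)]];d=a-b
print(a,b,np.linalg.norm(d),np.degrees(np.arctan2(-d[0],d[1])),back(W,(326.6,234.6),.094))
E
python3 plan.py .487 .268 .19 110.8 10 -1
```

```text
[ 0.48636404 -0.03572801  0.048     ] [ 0.49685544 -0.06349245  0.048     ] 0.02968052795396379 20.700169070544913 [ 0.50912445 -0.0951816   0.094     ]
p [ 0.5075 -0.0962  0.2183] rv/row [-0.0001 -0.     -0.0004] mm/row 36.6 deg/row 0.03 t 1.65
[[0.0348, 0.0109, 0.0028], [-0.0, -0.0, -0.0], -1.0],[[0.0348, 0.0109, 0.0028], [-0.0, -0.0, -0.0], -1.0],[[0.0348, 0.0109, 0.0028], [-0.0, -0.0, -0.0], -1.0],[[0.0348, 0.0109, 0.0028], [-0.0, -0.0, -0.0], -1.0],[[0.0348, 0.0109, 0.0028], [-0.0, -0.0, -0.0], -1.0],
[[0.0348, 0.0109, 0.0028], [-0.0, -0.0, -0.0], -1.0],[[0.0348, 0.011, 0.0028], [-0.0, -0.0, -0.0], -1.0],[[0.0348, 0.011, 0.0028], [-0.0, -0.0, -0.0], -1.0],[[0.0348, 0.011, 0.0028], [-0.0, -0.0, -0.0], -1.0],[[0.0348, 0.011, 0.0028], [-0.0, -0.0, -0.0], -1.0],
```

Emit:
apply_moves(deltas=[[[0.035,0.011,0.003],[0,0,0],-1],[[0.035,0.011,0.003],[0,0,0],-1],[[0.035,0.011,0.003],[0,0,0],-1],[[0.035,0.011,0.003],[0,0,0],-1],[[0.035,0.011,0.003],[0,0,0],-1]])

```text
clock: 2.07
eef_pos: [0.4976, 0.086, 0.2033]
orientation: [0.572, 0.82, -0.001, 0.0]
wrist_force: [0.2, -0.4, -0.3]
width: 0.0929
finger_force: 0.0
```

Emit:
apply_moves(deltas=[[[0.035,0.011,0.003],[0,0,0],-1],[[0.035,0.011,0.003],[0,0,0],-1],[[0.035,0.011,0.003],[0,0,0],-1],[[0.035,0.011,0.003],[0,0,0],-1],[[0.033,0.01,0.002],[0,0,-0.004],-1]])

```text
clock: 2.48
eef_pos: [0.4882, 0.2675, 0.1891]
orientation: [0.57, 0.822, -0.001, 0.0]
wrist_force: [-0.5, -0.4, -0.3]
width: 0.093
finger_force: 0.0
```

Emit:
apply_moves(deltas=[[[0,0,0],[0,0,0],-0.5],[[0,0,0],[0,0,0],-0.5],[[0,0,0],[0,0,0],-0.5],[[0,0,0],[0,0,0],-0.5]])

```text
clock: 2.82
eef_pos: [0.4885, 0.2651, 0.1894]
orientation: [0.57, 0.822, -0.001, 0.0]
wrist_force: [-0.1, -0.3, 0.3]
width: 0.0717
finger_force: 0.0
```

```bash
cat > look.py <<'E'
import sys
from h import *
n=sys.argv[1];o=arm.get_obs();np.save(n+'.npy',np.r_[o['eef_pos'],o['orientation']]);print(o['eef_pos'].round(4),np.degrees(R.from_quat(o['orientation']).as_matrix()[[1,0],0]@[[1],[0]] if 0 else np.arctan2(*R.from_quat(o['orientation']).as_matrix()[[1,0],0])).round(2),o['width'])
cv2.imwrite(f'pics/{n}.png',arm.camera('wrist')[:,:,::-1])
E
python3 look.py w2
```

```text
[0.4885 0.2651 0.1894] 110.55 0.07173368043708442
```

View pics/w2.png

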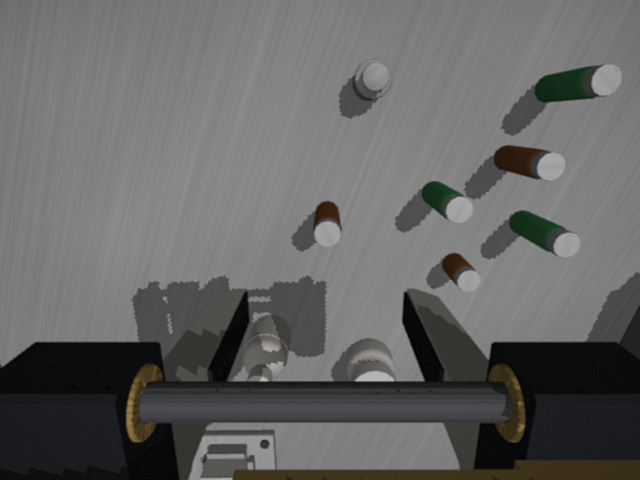

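Wrist view: vial c's cap top is at (327.5,233.5) and vial d's at (550,166). Bystanders and green decoys are clear of the vial c column. Calculating.

```bash
python3 - <<'E'
from h import *
v=np.load('w2.npy');W=cam('wrist',dict(eef_pos=v[:3],orientation=v[3:]))
im=cv2.imread('pics/w2.png').astype(int)
m=((im.min(2)>150)&(im.max(2)-im.min(2)<25)).astype(np.uint8)
for x,y in[(327,233),(550,166)]:
    s=np.zeros_like(m);s[y-18:y+19,x-18:x+19]=m[y-18:y+19,x-18:x+19];n,l,st,ce=cv2.connectedComponentsWithStats(s)
    i=1+st[1:,4].argmax();print(st[i],ce[i].round(1),back(W,ce[i],.075).round(4))
for u in[(460,208),(566,244),(606,80)]:print('green',back(W,u,.075).round(3))
E
python3 plan.py .487 .2675 .037 110.8 5 -.5
```

```text
[315 222  26  25 479] [327.1 233.6] [0.4885 0.2675 0.075 ]
[538 153  27  27 567] [551.  166.1] [0.6195 0.3694 0.075 ]
green [0.573 0.32  0.075]
green [0.659 0.323 0.075]
green [0.625 0.432 0.075]
p [0.4885 0.2653 0.1895] rv/row [-0.0001  0.0002 -0.0009] mm/row 30.5 deg/row 0.05 t 2.8667
[[0.0006, -0.0001, 0.0305], [-0.0, 0.0, -0.001], -0.5],[[0.0005, -0.0001, 0.0305], [-0.0, 0.0, -0.001], -0.5],[[0.0005, -0.0001, 0.0305], [-0.0, 0.0, -0.001], -0.5],[[0.0005, -0.0001, 0.0305], [-0.0, 0.0, -0.001], -0.5],[[0.0005, -0.0001, 0.0305], [-0.0, 0.0, -0.001], -0.5],
```

Emit:
apply_moves(deltas=[[[0.002,0,0.04],[0,0,0],-0.5],[[0,0,0.04],[0,0,0],-0.5],[[0,0,0.035],[0,0,0],-0.5],[[0,0,0.025],[0,0,0],-0.5],[[0,0,0.011],[0,0,0],-0.5]])

```text
clock: 3.28
eef_pos: [0.4864, 0.2671, 0.0357]
orientation: [0.569, 0.822, -0.002, -0.001]
wrist_force: [0.4, -0.3, 0.1]
width: 0.0698
finger_force: 0.0
```

Emit:
apply_moves(deltas=[[[0,0,0],[0,0,0],-0.5],[[0,0,0],[0,0,0],0.3],[[0,0,0],[0,0,0],1],[[0,0,0],[0,0,0],1],[[0,0,0],[0,0,0],1]], newtons=12)

```text
clock: 3.7
eef_pos: [0.488, 0.2698, 0.0401]
orientation: [0.568, 0.823, 0.001, 0.001]
wrist_force: [-0.2, -0.8, -0.0]
width: 0.0477
finger_force: 0.0
```

Emit:
apply_moves(deltas=[[[0,0,0],[0,0,0],1],[[0,0,0],[0,0,0],1],[[0,0,0],[0,0,0],1]])

```text
clock: 3.95
eef_pos: [0.4873, 0.2696, 0.039]
orientation: [0.568, 0.823, 0.0, 0.0]
wrist_force: [-0.0, 0.5, 0.4]
width: 0.0273
finger_force: 0.0
```

Emit:
apply_moves(deltas=[[[0,0,0],[0,0,0],1],[[0,0,0],[0,0,0],1],[[0,0,0],[0,0,0],1],[[0,0,0],[0,0,0],1]])

```text
clock: 4.28
eef_pos: [0.4872, 0.2696, 0.0387]
orientation: [0.568, 0.823, 0.0, 0.0]
wrist_force: [-0.1, -0.2, 3.9]
width: 0.0223
finger_force: 12.0
```

```bash
python3 plan.py .4873 .2696 .19 110.8 1 1
```

```text
p [0.4872 0.2696 0.0387] rv/row [ 0.0001  0.     -0.001 ] mm/row 151.3 deg/row 0.06 t 4.2833
[[-0.0001, 0.0001, -0.1513], [0.0, 0.0, -0.001], 1.0],
```

Emit:
apply_moves(deltas=[[[0,0,-0.015],[0,0,0],1],[[0,0,-0.03],[0,0,0],1],[[0,0,-0.035],[0,0,0],1],[[0,0,-0.03],[0,0,0],1],[[0,0,-0.015],[0,0,0],1]])

```text
clock: 4.7
eef_pos: [0.4878, 0.2702, 0.1667]
orientation: [0.568, 0.823, 0.001, 0.001]
wrist_force: [0.6, 0.3, 0.0]
width: 0.0222
finger_force: 12.0
```

```bash
python3 look.py w3
python3 - <<'E'
from h import *
v=np.load('w3.npy');o=dict(eef_pos=v[:3],orientation=v[3:]);W=cam('wrist',o);M=R.from_quat(v[3:])
im=cv2.imread('pics/w3.png').astype(int)
m=((im.min(2)>130)&(im.max(2)-im.min(2)<25)).astype(np.uint8)
zt=v[2]+.036
print('expected px',proj(W,v[:3]+M.apply([0,0,-.036])))
n,l,st,ce=cv2.connectedComponentsWithStats(m)
for i in range(1,n):
    if 300<st[i,4]<6000: print(st[i],ce[i].round(1),M.inv().apply(back(W,ce[i],zt)-v[:3]).round(4))
E
python3 plan.py .498 -.064 .155 110.8 10 1
```

```text
[0.4878 0.2702 0.1667] 110.74 0.022244015446514814
expected px [[326.6874331  347.56785995]]
[592  34  36  39 460] [609.6  58. ] [ 0.1004  0.0863 -0.0357]
[296 362  42  19 314] [310.6 375.2] [-0.0122 -0.0062 -0.036 ]
[ 282  423   88   46 3799] [325.1 446. ] [-0.0465 -0.0007 -0.036 ]
p [0.4886 0.2707 0.1682] rv/row [ 0.0005 -0.0001 -0.0001] mm/row 33.5 deg/row 0.03 t 4.75
[[-0.0316, -0.011, 0.0012], [0.001, -0.0, -0.0], 1.0],[[-0.0316, -0.011, 0.0012], [0.001, -0.0, -0.0], 1.0],[[-0.0316, -0.011, 0.0013], [0.001, -0.0, -0.0], 1.0],[[-0.0316, -0.011, 0.0013], [0.001, -0.0, -0.0], 1.0],[[-0.0316, -0.011, 0.0013], [0.001, -0.0, -0.0], 1.0],
[[-0.0316, -0.011, 0.0013], [0.001, -0.0, -0.0], 1.0],[[-0.0316, -0.011, 0.0013], [0.001, -0.0, -0.0], 1.0],[[-0.0316, -0.011, 0.0013], [0.001, -0.0, -0.0], 1.0],[[-0.0316, -0.011, 0.0013], [0.001, -0.0, -0.0], 1.0],[[-0.0316, -0.011, 0.0013], [0.001, -0.0, -0.0], 1.0],
```

View pics/w3.png

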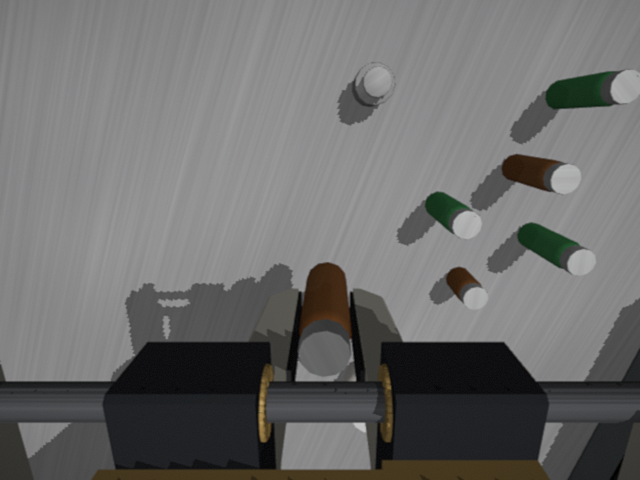

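Held upright: cap top at (324.5,348), TCP axis expected at (326.7,347.6), so the vial is centred on the tool. Moving over the nearer empty pocket.

Emit:
apply_moves(deltas=[[[-0.032,-0.011,0],[0,0,0],1],[[-0.032,-0.011,0],[0,0,0],1],[[-0.032,-0.011,0],[0,0,0],1],[[-0.032,-0.011,0],[0,0,0],1],[[-0.032,-0.011,0],[0,0,0],1]])

```text
clock: 5.17
eef_pos: [0.4919, 0.0989, 0.1631]
orientation: [0.568, 0.823, -0.0, -0.0]
wrist_force: [0.7, -0.5, 0.4]
width: 0.0225
finger_force: 12.0
```

Emit:
apply_moves(deltas=[[[-0.032,-0.011,0],[0,0,0],1],[[-0.032,-0.011,0],[0,0,0],1],[[-0.032,-0.011,0],[0,0,0],1],[[-0.031,-0.011,0],[0,0,0],1],[[-0.03,-0.011,0],[0,0,0],1]])

```text
clock: 5.58
eef_pos: [0.4961, -0.0677, 0.1631]
orientation: [0.568, 0.823, -0.0, -0.0]
wrist_force: [1.0, 0.5, 0.1]
width: 0.0219
finger_force: 12.0
```

Emit:
apply_moves(deltas=[[[0,0,0],[0,0,0],1],[[0,0,0],[0,0,0],1],[[0,0,0],[0,0,0],1]])

```text
clock: 5.83
eef_pos: [0.4964, -0.0653, 0.1633]
orientation: [0.568, 0.823, 0.0, -0.0]
wrist_force: [0.0, 0.9, -0.8]
width: 0.0222
finger_force: 12.0
```

```bash
python3 plan.py .4976 -.0642 .103 110.8 4 1
```

```text
p [ 0.4964 -0.0653  0.1633] rv/row [-0.     -0.0002 -0.0003] mm/row 15.1 deg/row 0.02 t 5.8333
[[0.0001, 0.0004, 0.0151], [-0.0, -0.0, -0.0], 1.0],[[0.0001, 0.0004, 0.0151], [-0.0, -0.0, -0.0], 1.0],[[0.0002, 0.0004, 0.0151], [-0.0, -0.0, -0.0], 1.0],[[0.0002, 0.0004, 0.0151], [-0.0, -0.0, -0.0], 1.0],
```

Emit:
apply_moves(deltas=[[[0,0.001,0.015],[0,0,0],1],[[0,0,0.02],[0,0,0],1],[[0,0,0.015],[0,0,0],1],[[0,0,0.01],[0,0,0],1],[[0,0,0],[0,0,0],1]])

```text
clock: 6.25
eef_pos: [0.4967, -0.0638, 0.102]
orientation: [0.567, 0.824, -0.0, -0.001]
wrist_force: [0.4, -0.9, 0.0]
width: 0.0218
finger_force: 12.0
```

Emit:
apply_moves(deltas=[[[0,0,0],[0,0,0],1],[[0,0,0],[0,0,0],1]])

```text
clock: 6.42
eef_pos: [0.4979, -0.0647, 0.1042]
orientation: [0.568, 0.823, 0.0, 0.0]
wrist_force: [-0.3, 0.6, 0.1]
width: 0.0224
finger_force: 12.0
```

```bash
python3 look.py w4
python3 - <<'E'
from h import *
v=np.load('w4.npy');o=dict(eef_pos=v[:3],orientation=v[3:]);W=cam('wrist',o);M=R.from_quat(v[3:])
im=cv2.imread('pics/w4.png')
print('tip bottom front edge', proj(W,v[:3]+M.apply([[0,0,.0387],[.0112,0,.0387],[0,0.0112,.0387],[0,-.0112,.0387]])).round(1))
cv2.imwrite('pics/w4c.png',crop(im,230,100,200,150,4))
E
```

```text
[ 0.4979 -0.0647  0.1042] 110.81 0.022444586968373693
tip bottom front edge [[326.2 274.4]
 [326.2 255.5]
 [346.1 274.3]
 [306.3 274.4]]
```

View pics/w4c.png

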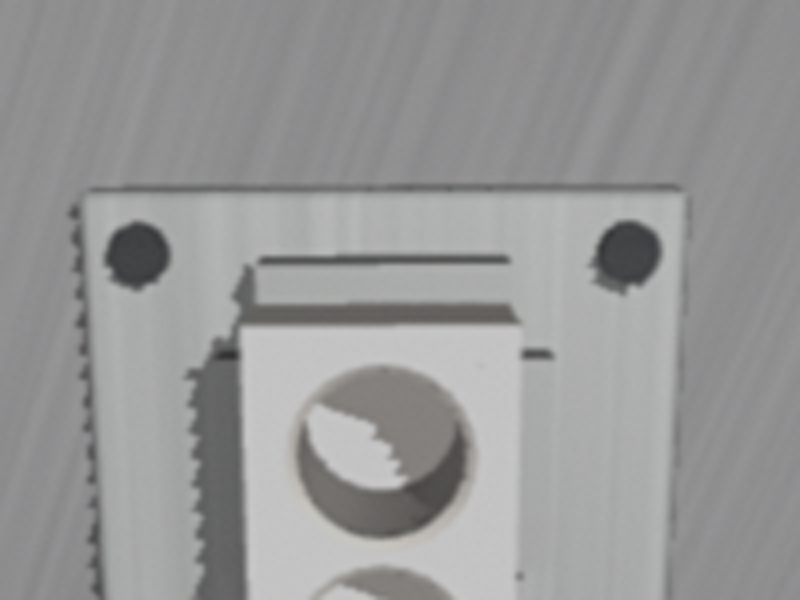

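p3's rim is at about (325.6,213.4) full-frame, and the nearer edge of p2's rim is just visible at (326,241). The vial's lower edge is below the crop, so I find it in code.

Run:
```python
from h import *
v=np.load('w4.npy');o=dict(eef_pos=v[:3],orientation=v[3:]);W=cam('wrist',o);M=R.from_quat(v[3:])
im=cv2.imread('pics/w4.png').astype(int)
br=(im[:,:,2]-im[:,:,0])>25
for y in range(246,345,8):
    xs=np.flatnonzero(br[y,280:380])+280;print(y,(xs.min(),xs.max(),len(xs)) if len(xs) else None,end='; ')
print();print([(x,np.flatnonzero(br[:,x])[:2]) for x in(318,322,326,330,334)])
# best fit of a body cylinder in tool frame: predicted outline
t=np.linspace(0,2*np.pi,60)
for dx in(-.002,0,.002):
    q=proj(W,v[:3]+M.apply(np.c_[dx+.01125*np.cos(t),.01125*np.sin(t),t*0+.0387]));print(dx,q[:,1].min().round(1),q[:,0].min().round(1),q[:,0].max().round(1))
p=back(W,(325.6,213.4),.048);T=M.inv().apply(p-v[:3]);print('p3 tool',T.round(4),'p2 in tool approx',(T-[.03,0,0]).round(4),p)
h=[M.inv().apply(back(W,u,.01)-v[:3]) for u in[(264,163.4),(386.5,162.3)]];print(np.round(h,4))
```

```text
246 None; 254 None; 262 None; 270 (np.int64(311), np.int64(341), 31); 278 (np.int64(308), np.int64(344), 37); 286 (np.int64(307), np.int64(345), 39); 294 (np.int64(306), np.int64(345), 40); 302 (np.int64(303), np.int64(348), 46); 310 (np.int64(303), np.int64(348), 46); 318 (np.int64(301), np.int64(349), 49); 326 (np.int64(300), np.int64(350), 14); 334 (np.int64(349), np.int64(351), 3); 342 None; 
[(318, array([265, 266])), (322, array([264, 265])), (326, array([263, 264])), (330, array([263, 264])), (334, array([264, 265]))]
-0.002 258.8 306.3 346.1
0 255.4 306.2 346.2
0.002 252.0 306.1 346.2
p3 tool [ 0.0311 -0.0003  0.0562] p2 in tool approx [ 0.0011 -0.0003  0.0562] [ 0.48663552 -0.03579417  0.048     ]
[[ 0.056  -0.0406  0.0941]
 [ 0.0566  0.0397  0.0942]]
```

Run:
```python
from h import *
from scipy.optimize import least_squares
t=np.linspace(0,2*np.pi,90)
for n,P0 in(('w2',(.4885,.2675,0)),('w3',None),('w4',None)):
    v=np.load(n+'.npy');o=dict(eef_pos=v[:3],orientation=v[3:]);W=cam('wrist',o);M=R.from_quat(v[3:])
    im=cv2.imread(f'pics/{n}.png').astype(int);br=(im[:,:,2]-im[:,:,0])>25
    B=np.array(P0) if P0 else v[:3]+M.apply([0,0,.0387])
    up=np.array([0,0,1.]) if P0 else -M.as_matrix()[:,2]
    X=M.as_matrix()[:,0];Y=M.as_matrix()[:,1]
    for z in(0,.003,.059,.075):
        r=.0103 if z>.06 else .01125
        q=proj(W,B+z*up+r*(np.cos(t)[:,None]*X+np.sin(t)[:,None]*Y));print(n,z,'rows',q[:,1].min().round(1),q[:,1].max().round(1),'cols',q[:,0].min().round(1),q[:,0].max().round(1))
    sub=br[180:360,295:360];ys=np.flatnonzero(sub[:,30:35].any(1))+180;print(' brown rows',ys.min(),ys.max())
    if n!='w2': print([tuple(im[y,326]) for y in range(ys.min()-5,ys.min()+3)])
    g=[(y,int(im[y,326].sum()/3)) for y in range(315,395,3)] if n!='w2' else '';print(g)
```

```text
w2 0 rows 199.5 223.2 cols 314.7 339.0
w2 0.003 rows 200.1 224.0 cols 314.6 339.1
w2 0.059 rows 214.0 241.7 cols 312.8 341.4
w2 0.075 rows 220.1 246.7 cols 313.4 341.0
 brown rows 202 218

w3 0 rows 255.4 292.7 cols 306.2 346.2
w3 0.003 rows 257.2 294.9 cols 305.9 346.5
w3 0.059 rows 302.4 350.4 cols 299.6 353.5
w3 0.075 rows 323.7 371.3 cols 299.5 353.9
 brown rows 263 319
[(np.int64(143), np.int64(141), np.int64(142)), (np.int64(143), np.int64(142), np.int64(142)), (np.int64(147), np.int64(146), np.int64(147)), (np.int64(139), np.int64(137), np.int64(139)), (np.int64(82), np.int64(87), np.int64(94)), (np.int64(27), np.int64(40), np.int64(59)), (np.int64(15), np.int64(34), np.int64(55)), (np.int64(19), np.int64(37), np.int64(58))]
[(315, 47), (318, 54), (321, 53), (324, 53), (327, 54), (330, 66), (333, 102), (336, 101), (339, 101), (342, 103), (345, 101), (348, 99), (351, 99), (354, 99), (357, 97), (360, 96), (363, 96), (366, 98), (369, 97), (372, 99), (375, 102), (378, 141), (381, 83), (384, 25), (387, 38), (390, 62), (393, 53)]
w4 0 rows 255.4 292.7 cols 306.2 346.2
w4 0.003 rows 257.2 294.9 cols 305.9 346.5
w4 0.059 rows 302.4 350.4 cols 299.6 353.5
w4 0.075 rows 323.7 371.3 cols 299.5 353.9
 brown rows 263 319
[(np.int64(197), np.int64(197), np.int64(197)), (np.int64(197), np.int64(196), np.int64(197)), (np.int64(201), np.int64(201), np.int64(200)), (np.int64(188), np.int64(188), np.int64(188)), (np.int64(111), np.int64(115), np.int64(122)), (np.int64(38), np.int64(50), np.int64(66)), (np.int64(16), np.int64(33), np.int64(55)), (np.int64(16), np.int64(34), np.int64(55))]
[(315, 49), (318, 51), (321, 52), (324, 53), (327, 54), (330, 66), (333, 100), (336, 100), (339, 100), (342, 99), (345, 99), (348, 99), (351, 98), (354, 95), (357, 98), (360, 95), (363, 95), (366, 97), (369, 97), (372, 98), (375, 101), (378, 70), (381, 33), (384, 32), (387, 36), (390, 61), (393, 53)]
```

Fitting the image edges puts the held vial 2.5 mm behind the TCP in tool x, matching the pre-grasp reading. The pocket is at +1.1 mm, so I shift about +3.3 mm and lower slowly while watching force.

Emit:
apply_moves(deltas=[[[0.0033,0,0],[0,0,0],1],[[0,0,0],[0,0,0],1],[[0,0,0.006],[0,0,0],1],[[0,0,0.006],[0,0,0],1],[[0,0,0],[0,0,0],1]])

```text
clock: 6.88
eef_pos: [0.4959, -0.0625, 0.0906]
orientation: [0.568, 0.823, -0.0, -0.0]
wrist_force: [-0.5, 0.3, -0.6]
width: 0.022
finger_force: 12.0
```

Emit:
apply_moves(deltas=[[[0,0,0.004],[0,0,0],1],[[0,0,0.004],[0,0,0],1],[[0,0,0.003],[0,0,0],1],[[0,0,0],[0,0,0],1],[[0,0,0],[0,0,0],1]])

```text
clock: 7.3
eef_pos: [0.4962, -0.0623, 0.0803]
orientation: [0.568, 0.823, -0.0, -0.0]
wrist_force: [-0.1, -0.2, 0.5]
width: 0.0221
finger_force: 12.0
```

Emit:
apply_moves(deltas=[[[0,0,0.007],[0,0,0],1],[[0,0,0.007],[0,0,0],1],[[0,0,0.006],[0,0,0],1],[[0,0,0.003],[0,0,0],1],[[0,0,0],[0,0,0],1]])

```text
clock: 7.72
eef_pos: [0.4959, -0.0622, 0.0566]
orientation: [0.568, 0.823, -0.0, -0.001]
wrist_force: [0.5, 0.6, -1.1]
width: 0.0223
finger_force: 12.0
```

Emit:
apply_moves(deltas=[[[0,0,0.001],[0,0,0],1],[[0,0,0],[0,0,0],1]])

```text
clock: 7.88
eef_pos: [0.4963, -0.0624, 0.0565]
orientation: [0.568, 0.823, -0.0, -0.0]
wrist_force: [-0.5, 0.9, -0.5]
width: 0.0216
finger_force: 12.0
```

Emit:
apply_moves(deltas=[[[0,0,0],[0,0,0],-0.5],[[0,0,0],[0,0,0],-0.5],[[0,0,0],[0,0,0],-0.5],[[0,0,0],[0,0,0],-0.5],[[0,0,0],[0,0,0],-0.5]])

```text
clock: 8.3
eef_pos: [0.4964, -0.0624, 0.0567]
orientation: [0.568, 0.823, 0.0, 0.0]
wrist_force: [-0.5, -0.6, 0.3]
width: 0.0508
finger_force: 0.0
```

Emit:
apply_moves(deltas=[[[0,0,-0.02],[0,0,0],-0.5],[[0,0,-0.035],[0,0,0],-0.5],[[0,0,-0.04],[0,0,0],-0.5],[[0,0,-0.025],[0,0,0],-0.5],[[0,0,-0.015],[0,0,0],-0.5]])

```text
clock: 8.72
eef_pos: [0.4972, -0.0624, 0.1947]
orientation: [0.568, 0.823, 0.001, 0.002]
wrist_force: [1.0, -0.4, -0.5]
width: 0.0697
finger_force: 0.0
```

```bash
python3 plan.py .6195 .3694 .19 110.8 14 -.5
```

```text
p [ 0.4972 -0.0624  0.1947] rv/row [ 0.0002  0.0001 -0.0001] mm/row 32.1 deg/row 0.01 t 8.7167
[[0.0258, 0.0191, 0.0004], [0.0, 0.0, -0.0], -0.5],[[0.0258, 0.0191, 0.0004], [0.0, 0.0, -0.0], -0.5],[[0.0257, 0.0191, 0.0004], [0.0, 0.0, -0.0], -0.5],[[0.0257, 0.0191, 0.0004], [0.0, 0.0, -0.0], -0.5],[[0.0257, 0.0191, 0.0003], [0.0, 0.0, -0.0], -0.5],
[[0.0257, 0.0191, 0.0003], [0.0, 0.0, -0.0], -0.5],[[0.0257, 0.0191, 0.0003], [0.0, 0.0, -0.0], -0.5],[[0.0257, 0.0191, 0.0003], [0.0, 0.0, -0.0], -0.5],[[0.0257, 0.0191, 0.0003], [0.0, 0.0, -0.0], -0.5],[[0.0257, 0.0191, 0.0003], [0.0, 0.0, -0.0], -0.5],
[[0.0257, 0.0191, 0.0003], [0.0, 0.0, -0.0], -0.5],[[0.0257, 0.0191, 0.0003], [0.0, 0.0, -0.0], -0.5],[[0.0257, 0.0191, 0.0003], [0.0, 0.0, -0.0], -0.5],[[0.0257, 0.0191, 0.0003], [0.0, 0.0, -0.0], -0.5],
```

Emit:
apply_moves(deltas=[[[0.026,0.019,0],[0,0,0],-0.5],[[0.026,0.019,0],[0,0,0],-0.5],[[0.026,0.019,0],[0,0,0],-0.5],[[0.026,0.019,0],[0,0,0],-0.5],[[0.026,0.019,0],[0,0,0],-0.5]])

```text
clock: 9.13
eef_pos: [0.5393, 0.094, 0.1918]
orientation: [0.568, 0.823, -0.0, 0.0]
wrist_force: [0.5, -0.0, 0.3]
width: 0.0694
finger_force: 0.0
```

Emit:
apply_moves(deltas=[[[0.026,0.019,0],[0,0,0],-0.5],[[0.026,0.019,0],[0,0,0],-0.5],[[0.026,0.019,0],[0,0,0],-0.5],[[0.026,0.019,0],[0,0,0],-0.5],[[0.026,0.019,0],[0,0,0],-0.5]])

```text
clock: 9.55
eef_pos: [0.582, 0.2495, 0.1915]
orientation: [0.568, 0.823, -0.0, 0.0]
wrist_force: [0.1, -0.8, 0.5]
width: 0.0699
finger_force: 0.0
```

Emit:
apply_moves(deltas=[[[0.026,0.019,0],[0,0,0],-0.5],[[0.026,0.019,0],[0,0,0],-0.5],[[0.025,0.019,0],[0,0,0],-0.5],[[0.022,0.019,0],[0,0,0],-0.5],[[0,0,0],[0,0,0],-0.5]])

```text
clock: 9.97
eef_pos: [0.6175, 0.3743, 0.1913]
orientation: [0.566, 0.824, 0.002, -0.001]
wrist_force: [-1.3, 0.9, -0.3]
width: 0.0697
finger_force: 0.0
```

Emit:
apply_moves(deltas=[[[0,0,0],[0,0,0],-0.5],[[0,0,0],[0,0,0],-0.5],[[0,0,0],[0,0,0],-0.5]])

```text
clock: 10.22
eef_pos: [0.618, 0.3658, 0.1914]
orientation: [0.569, 0.823, -0.001, 0.0]
wrist_force: [0.2, 0.3, 0.2]
width: 0.0697
finger_force: 0.0
```

```bash
python3 look.py w5
python3 - <<'E'
from h import *
v=np.load('w5.npy');W=cam('wrist',dict(eef_pos=v[:3],orientation=v[3:]));M=R.from_quat(v[3:])
im=cv2.imread('pics/w5.png').astype(int)
m=((im.min(2)>150)&(im.max(2)-im.min(2)<25)).astype(np.uint8)
n,l,st,ce=cv2.connectedComponentsWithStats(m)
for i in range(1,n):
    if 200<st[i,4]<2500:
        p=back(W,ce[i],.075);u=ce[i].astype(int);print(st[i],ce[i].round(1),p.round(4),'tool',M.inv().apply(p-v[:3]).round(4),'body',im[u[1]-22,u[0]])
E
python3 plan.py .6195 .3694 .0385 110.8 1 -.5
```

```text
[0.618  0.3658 0.1914] 110.67 0.06973342378792201
[356 141  27  27 564] [368.4 154.3] [0.6249 0.4325 0.075 ] tool [0.06   0.0301 0.1163] body [132 131 132]
[318 220  24  25 467] [329.5 231.8] [0.6193 0.3696 0.075 ] tool [0.0032 0.0027 0.1164] body [16 32 52]
[238 260  24  23 407] [249.4 270.7] [0.5724 0.3186 0.075 ] tool [-0.0279 -0.0592  0.1165] body [23 49 17]
[354 292  14  22 230] [360.3 302.5] [0.6629 0.3237 0.075 ] tool [-0.0551  0.0272  0.1165] body [34 64 27]
p [0.6181 0.3658 0.1916] rv/row [-0.0004  0.001  -0.0025] mm/row 153.2 deg/row 0.16 t 10.2667
[[0.0031, 0.0026, 0.1531], [-0.0, 0.001, -0.003], -0.5],
```

Emit:
apply_moves(deltas=[[[0.003,0.003,0.04],[0,0,0],-0.5],[[0,0,0.04],[0,0,0],-0.5],[[0,0,0.035],[0,0,0],-0.5],[[0,0,0.025],[0,0,0],-0.5],[[0,0,0.013],[0,0,0],-0.5]])

```text
clock: 10.68
eef_pos: [0.6185, 0.3688, 0.0352]
orientation: [0.569, 0.823, -0.002, -0.001]
wrist_force: [0.7, -0.8, -0.2]
width: 0.07
finger_force: 0.0
```

Emit:
apply_moves(deltas=[[[0,0,0],[0,0,0],-0.5],[[0,0,0],[0,0,0],-0.3],[[0,0,0],[0,0,0],1],[[0,0,0],[0,0,0],1],[[0,0,0],[0,0,0],1]])

```text
clock: 11.1
eef_pos: [0.6206, 0.3719, 0.0405]
orientation: [0.568, 0.823, 0.001, 0.001]
wrist_force: [0.2, -0.2, -0.1]
width: 0.0475
finger_force: 0.0
```

Emit:
apply_moves(deltas=[[[0,0,0],[0,0,0],1],[[0,0,0],[0,0,0],1],[[0,0,0],[0,0,0],1],[[0,0,0],[0,0,0],1],[[0,0,0],[0,0,0],1]])

```text
clock: 11.52
eef_pos: [0.6198, 0.3715, 0.0388]
orientation: [0.568, 0.823, 0.0, 0.0]
wrist_force: [-0.9, 0.4, 1.1]
width: 0.0218
finger_force: 12.0
```

Emit:
apply_moves(deltas=[[[0,0,0],[0,0,0],1],[[0,0,0],[0,0,0],1],[[0,0,0],[0,0,0],1]])

```text
clock: 11.77
eef_pos: [0.6198, 0.3715, 0.0387]
orientation: [0.568, 0.823, 0.0, 0.0]
wrist_force: [-0.1, -0.6, 3.3]
width: 0.0222
finger_force: 12.0
```

Emit:
apply_moves(deltas=[[[0,0,-0.015],[0,0,0],1],[[0,0,-0.03],[0,0,0],1],[[0,0,-0.035],[0,0,0],1],[[0,0,-0.03],[0,0,0],1],[[0,0,-0.015],[0,0,0],1]])

```text
clock: 12.18
eef_pos: [0.6206, 0.3726, 0.1687]
orientation: [0.568, 0.823, 0.002, 0.001]
wrist_force: [0.6, 0.2, -0.5]
width: 0.0218
finger_force: 12.0
```

```bash
python3 look.py w6
python3 - <<'E'
from h import *
im=cv2.imread('pics/w6.png').astype(int);br=(im[:,:,2]-im[:,:,0])>25
print('brown start',np.flatnonzero(br[250:,324:329].any(1))[0]+250,[int(im[y,326].mean()) for y in range(327,339)],[int(im[y,326].mean()) for y in range(370,384)])
for y in(294,310):
    xs=np.flatnonzero(br[y,280:380])+280;print(xs.min(),xs.max())
E
python3 plan.py .4858 -.035 .163 110.8 13 1
```

```text
[0.6206 0.3726 0.1687] 110.75 0.02176711788605439
brown start 262 [54, 63, 87, 99, 98, 99, 98, 98, 98, 98, 100, 102] [98, 97, 96, 96, 107, 134, 142, 141, 141, 144, 137, 82, 29, 27]
304 345
302 349
p [0.6213 0.3731 0.1705] rv/row [ 0.0005 -0.0001 -0.0001] mm/row 33.1 deg/row 0.03 t 12.2333
[[-0.0257, -0.0209, 0.0004], [0.001, -0.0, -0.0], 1.0],[[-0.0257, -0.0209, 0.0004], [0.001, -0.0, -0.0], 1.0],[[-0.0257, -0.0209, 0.0004], [0.001, -0.0, -0.0], 1.0],[[-0.0257, -0.0209, 0.0004], [0.001, -0.0, -0.0], 1.0],[[-0.0257, -0.0209, 0.0004], [0.001, -0.0, -0.0], 1.0],
[[-0.0257, -0.0209, 0.0005], [0.001, -0.0, -0.0], 1.0],[[-0.0257, -0.0209, 0.0005], [0.001, -0.0, -0.0], 1.0],[[-0.0257, -0.0209, 0.0005], [0.001, -0.0, -0.0], 1.0],[[-0.0257, -0.0209, 0.0005], [0.001, -0.0, -0.0], 1.0],[[-0.0257, -0.0209, 0.0005], [0.001, -0.0, -0.0], 1.0],
[[-0.0256, -0.0209, 0.0005], [0.001, -0.0, -0.0], 1.0],[[-0.0256, -0.0209, 0.0006], [0.001, -0.0, -0.0], 1.0],[[-0.0256, -0.0209, 0.0006], [0.001, -0.0, -0.0], 1.0],
```

Emit:
apply_moves(deltas=[[[-0.026,-0.021,0],[0,0,0],1],[[-0.026,-0.021,0],[0,0,0],1],[[-0.026,-0.021,0],[0,0,0],1],[[-0.026,-0.021,0],[0,0,0],1],[[-0.026,-0.021,0],[0,0,0],1]])

```text
clock: 12.65
eef_pos: [0.5665, 0.2111, 0.1637]
orientation: [0.568, 0.823, -0.0, -0.0]
wrist_force: [0.8, -0.1, 0.2]
width: 0.0222
finger_force: 12.0
```

Emit:
apply_moves(deltas=[[[-0.026,-0.021,0],[0,0,0],1],[[-0.026,-0.021,0],[0,0,0],1],[[-0.026,-0.021,0],[0,0,0],1],[[-0.026,-0.021,0],[0,0,0],1],[[-0.026,-0.021,0],[0,0,0],1]])

```text
clock: 13.07
eef_pos: [0.5144, 0.0524, 0.1638]
orientation: [0.568, 0.823, -0.0, 0.0]
wrist_force: [0.1, -0.9, 0.0]
width: 0.0218
finger_force: 12.0
```

Emit:
apply_moves(deltas=[[[-0.026,-0.021,0],[0,0,0],1],[[-0.025,-0.021,0],[0,0,0],1],[[-0.022,-0.019,0],[0,0,0],1],[[0,0,0],[0,0,0],1],[[0,0,0],[0,0,0],1]])

```text
clock: 13.48
eef_pos: [0.4835, -0.0377, 0.1638]
orientation: [0.57, 0.822, -0.0, 0.0]
wrist_force: [0.3, 0.3, 0.8]
width: 0.0221
finger_force: 12.0
```

Emit:
apply_moves(deltas=[[[0,0,0],[0,0,0],1],[[0,0,0],[0,0,0],1]])

```text
clock: 13.65
eef_pos: [0.4848, -0.0347, 0.1638]
orientation: [0.568, 0.823, 0.0, 0.0]
wrist_force: [1.7, 0.2, -0.7]
width: 0.022
finger_force: 12.0
```

```bash
python3 plan.py .4858 -.035 .103 110.8 1 1
```

```text
p [ 0.4848 -0.0347  0.1638] rv/row [ 0.0009 -0.0003  0.0006] mm/row 60.8 deg/row 0.06 t 13.65
[[-0.0006, 0.0008, 0.0608], [0.001, -0.0, 0.001], 1.0],
```

Emit:
apply_moves(deltas=[[[0,0.0005,0.015],[0,0,0],1],[[0,0,0.02],[0,0,0],1],[[0,0,0.015],[0,0,0],1],[[0,0,0.01],[0,0,0],1],[[0,0,0],[0,0,0],1]])

```text
clock: 14.07
eef_pos: [0.4841, -0.0346, 0.102]
orientation: [0.567, 0.823, -0.001, -0.001]
wrist_force: [-0.1, 0.6, -1.0]
width: 0.022
finger_force: 12.0
```

Emit:
apply_moves(deltas=[[[0,0,0],[0,0,0],1],[[0,0,0],[0,0,0],1],[[0,0,0],[0,0,0],1]])

```text
clock: 14.32
eef_pos: [0.4852, -0.0356, 0.1044]
orientation: [0.568, 0.823, 0.0, 0.001]
wrist_force: [0.2, -0.7, -0.7]
width: 0.0219
finger_force: 12.0
```

```bash
python3 look.py w7;python3 plan.py .4858 -.035 .103 110.8 1 1
python3 - <<'E'
from h import *
a=cv2.imread('pics/w7.png');b=arm.camera('scene')[:,:,::-1]
cv2.imwrite('pics/m7.png',np.hstack([crop(a,265,200,120,180,3.3),crop(b,180,160,97,144,4.1)[:594]]))
E
```

```text
[ 0.4852 -0.0356  0.1044] 110.76 0.021878095750731644
p [ 0.4852 -0.0357  0.1044] rv/row [ 0.0012  0.0005 -0.001 ] mm/row 1.7 deg/row 0.09 t 14.3667
[[0.0005, 0.0009, 0.0014], [0.001, 0.001, -0.001], 1.0],Traceback (most recent call last):
  File "<stdin>", line 3, in <module>
    return _nx.concatenate(arrs, 1, dtype=dtype, casting=casting)
           ~~~~~~~~~~~~~~~^^^^^^^^^^^^^^^^^^^^^^^^^^^^^^^^^^^^^^^
ValueError: all the input array dimensions except for the concatenation axis must match exactly, but along dimension 0, the array at index 0 has size 594 and the array at index 1 has size 590
```

No picture was made, and the numbers are enough here. I correct by the residual and lower in stages.

Emit:
apply_moves(deltas=[[[0.0006,0.0008,0],[0,0,0],1],[[0,0,0],[0,0,0],1],[[0,0,0.006],[0,0,0],1],[[0,0,0.006],[0,0,0],1],[[0,0,0],[0,0,0],1]])

```text
clock: 14.83
eef_pos: [0.4847, -0.0351, 0.0905]
orientation: [0.568, 0.823, -0.0, -0.001]
wrist_force: [-0.2, -0.5, -0.5]
width: 0.0216
finger_force: 12.0
```

Emit:
apply_moves(deltas=[[[0,0,0.004],[0,0,0],1],[[0,0,0.004],[0,0,0],1],[[0,0,0.003],[0,0,0],1],[[0,0,0],[0,0,0],1],[[0,0,0],[0,0,0],1]])

```text
clock: 15.25
eef_pos: [0.4852, -0.0348, 0.0804]
orientation: [0.568, 0.823, -0.0, -0.0]
wrist_force: [1.1, 0.5, -0.6]
width: 0.0222
finger_force: 12.0
```

Emit:
apply_moves(deltas=[[[0,0,0.007],[0,0,0],1],[[0,0,0.007],[0,0,0],1],[[0,0,0.006],[0,0,0],1],[[0,0,0.003],[0,0,0],1],[[0,0,0.001],[0,0,0],1]])

```text
clock: 15.67
eef_pos: [0.4852, -0.0347, 0.0559]
orientation: [0.568, 0.823, -0.0, -0.0]
wrist_force: [0.5, -0.2, -0.3]
width: 0.022
finger_force: 12.0
```

Emit:
apply_moves(deltas=[[[0,0,0],[0,0,0],1],[[0,0,0],[0,0,0],1]])

```text
clock: 15.83
eef_pos: [0.4852, -0.0348, 0.0565]
orientation: [0.568, 0.823, -0.0, -0.0]
wrist_force: [1.3, 1.2, -0.3]
width: 0.0221
finger_force: 12.0
```

Emit:
apply_moves(deltas=[[[0,0,0],[0,0,0],-0.6],[[0,0,0],[0,0,0],-0.6],[[0,0,0],[0,0,0],-0.6],[[0,0,0],[0,0,0],-0.6],[[0,0,0],[0,0,0],-0.6]])

```text
clock: 16.25
eef_pos: [0.4851, -0.0351, 0.0567]
orientation: [0.568, 0.823, -0.0, 0.0]
wrist_force: [-0.7, -0.3, 0.3]
width: 0.0506
finger_force: 0.0
```

Emit:
apply_moves(deltas=[[[0,0,-0.02],[0,0,0],-0.6],[[0,0,-0.035],[0,0,0],-0.6],[[0,0,-0.04],[0,0,0],-0.6],[[0,0,-0.03],[0,0,0],-0.6],[[0,0,-0.02],[0,0,0],-0.6]])

```text
clock: 16.67
eef_pos: [0.4857, -0.0348, 0.2046]
orientation: [0.568, 0.823, 0.001, 0.001]
wrist_force: [0.2, -0.6, -0.4]
width: 0.0742
finger_force: 0.0
```

Emit:
apply_moves(deltas=[[[0,0,0],[0,0,0],-0.6],[[0,0,0],[0,0,0],-0.6],[[0,0,0],[0,0,0],-0.6]])

```text
clock: 16.92
eef_pos: [0.4847, -0.0353, 0.201]
orientation: [0.568, 0.823, -0.0, -0.0]
wrist_force: [0.3, -0.2, -0.2]
width: 0.0741
finger_force: 0.0
```

```bash
python3 look.py w8
python3 - <<'E'
from h import *
a=cv2.imread('pics/w8.png');b=np.ascontiguousarray(arm.camera('scene')[:,:,::-1])
cv2.imwrite('pics/m8.png',np.hstack([crop(a,260,160,130,180,3),crop(b,180,180,100,135,4)]))
E
```

```text
[ 0.4847 -0.0353  0.201 ] 110.72 0.07414557720213569
```

View pics/m8.png

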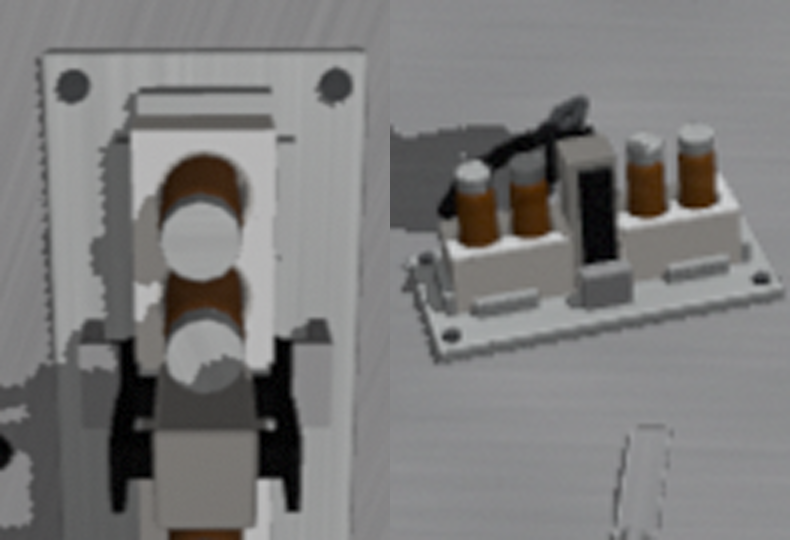

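All four vials are seated: in the right crop the caps are at (473,178), (527,168), (645,150) and (696,137), all level. Next, the tool goes over the catches.

Emit:
apply_moves(deltas=[[[-0.022,0,0],[0,0,0],-0.6],[[-0.022,0.001,0],[0,0,0],-0.6],[[-0.022,0,0],[0,0,-0.001],-0.6],[[0,0,0],[0,0,0],-0.6],[[0,0,0],[0,0,0],-0.6]])

```text
clock: 17.43
eef_pos: [0.5091, -0.097, 0.2002]
orientation: [0.569, 0.823, -0.0, -0.001]
wrist_force: [-0.2, -0.0, -0.2]
width: 0.0744
finger_force: 0.0
```

Emit:
apply_moves(deltas=[[[0,0,0],[0,0,0],-0.6],[[0,0,0.02],[0,0,0],-0.6],[[0,0,0.03],[0,0,0],-0.6],[[0,0,0.02],[0,0,0],-0.6],[[0,0,0],[0,0,0],-0.6]])

```text
clock: 17.85
eef_pos: [0.5072, -0.095, 0.1284]
orientation: [0.567, 0.824, -0.001, -0.003]
wrist_force: [-0.3, -0.2, 0.4]
width: 0.0743
finger_force: 0.0
```

Emit:
apply_moves(deltas=[[[0,0,0],[0,0,0],-0.6],[[0,0,0],[0,0,0],-0.6],[[0,0,0],[0,0,0],-0.6]])

```text
clock: 18.1
eef_pos: [0.5102, -0.0959, 0.1328]
orientation: [0.568, 0.823, 0.0, 0.001]
wrist_force: [0.0, -0.6, 0.7]
width: 0.0746
finger_force: 0.0
```

```bash
python3 plan.py .509 -.0965 .055 110.8 1 -.6;  python3 look.py w9
python3 - <<'E'
from h import *
v=np.load('w9.npy');W=cam('wrist',dict(eef_pos=v[:3],orientation=v[3:]));M=R.from_quat(v[3:])
im=cv2.imread('pics/w9.png').mean(2)
c=proj(W,np.array([.509,-.0965,.094]));print('block top exp',c.round(1))
y=int(c[0,1])
for yy in(y-6,y,y+6):print(yy,im[yy,270:385:3].astype(int).tolist())
E
```

```text
p [ 0.5102 -0.0959  0.1328] rv/row [0.0016 0.0008 0.0005] mm/row 77.9 deg/row 0.1 t 18.1
[[-0.0, -0.0014, 0.0778], [0.002, 0.001, 0.001], -0.6],[ 0.5102 -0.0959  0.1328] 110.83 0.07462744456640139
block top exp [[323.7 274.4]]
268 [93, 97, 94, 88, 15, 18, 6, 13, 18, 15, 52, 181, 184, 182, 185, 185, 184, 184, 186, 184, 185, 184, 185, 185, 184, 185, 134, 18, 15, 10, 6, 11, 15, 103, 158, 156, 159, 159, 164]
274 [116, 138, 140, 94, 11, 18, 7, 16, 19, 15, 41, 177, 183, 183, 184, 184, 185, 185, 184, 184, 184, 184, 185, 186, 184, 185, 121, 25, 21, 18, 5, 17, 17, 113, 157, 156, 158, 159, 165]
280 [160, 159, 93, 96, 15, 15, 11, 70, 62, 119, 113, 174, 184, 184, 184, 185, 184, 184, 185, 184, 184, 184, 184, 184, 184, 185, 150, 187, 119, 92, 39, 16, 15, 131, 158, 155, 157, 159, 166]
```

The block's image centre is column 325 against 325.5 for a centred object, so it is centred. Descend and squeeze.

Emit:
apply_moves(deltas=[[[0,-0.0005,0.015],[0,0,0],-0.6],[[0,0,0.025],[0,0,0],-0.6],[[0,0,0.02],[0,0,0],-0.6],[[0,0,0.012],[0,0,0],-0.6],[[0,0,0.005],[0,0,0],-0.6]])

```text
clock: 18.57
eef_pos: [0.5089, -0.0965, 0.0539]
orientation: [0.568, 0.823, -0.0, -0.0]
wrist_force: [-0.7, -0.3, -0.0]
width: 0.0745
finger_force: 0.0
```

Emit:
apply_moves(deltas=[[[0,0,0],[0,0,0],-0.6],[[0,0,0],[0,0,0],-0.6],[[0,0,0],[0,0,0],-0.6]])

```text
clock: 18.82
eef_pos: [0.5097, -0.0966, 0.0557]
orientation: [0.568, 0.823, 0.0, 0.001]
wrist_force: [0.4, -0.0, -1.3]
width: 0.0742
finger_force: 0.0
```

Emit:
apply_moves(deltas=[[[0,0,0],[0,0,0],1],[[0,0,0],[0,0,0],1],[[0,0,0],[0,0,0],1],[[0,0,0],[0,0,0],1],[[0,0,0],[0,0,0],1]], newtons=30)

```text
clock: 19.23
eef_pos: [0.5097, -0.0964, 0.055]
orientation: [0.568, 0.823, 0.0, 0.001]
wrist_force: [-0.3, -0.1, 3.8]
width: 0.0458
finger_force: 4.5
```

Emit:
apply_moves(deltas=[[[0,0,0],[0,0,0],1],[[0,0,0],[0,0,0],1],[[0,0,0],[0,0,0],1],[[0,0,0],[0,0,0],1],[[0,0,0],[0,0,0],1]])

```text
clock: 19.65
eef_pos: [0.51, -0.0964, 0.0555]
orientation: [0.568, 0.823, 0.001, 0.001]
wrist_force: [-0.6, 0.2, 12.0]
width: 0.0328
finger_force: 30.1
```

Squeezed to 33 mm at 30 N. Lifting slowly.

Emit:
apply_moves(deltas=[[[0,0,0],[0,0,0],1],[[0,0,-0.003],[0,0,0],1],[[0,0,-0.004],[0,0,0],1],[[0,0,-0.004],[0,0,0],1],[[0,0,-0.004],[0,0,0],1]])

```text
clock: 20.07
eef_pos: [0.5085, -0.0967, 0.0697]
orientation: [0.568, 0.823, -0.0, -0.001]
wrist_force: [0.5, 0.2, -4.3]
width: 0.0324
finger_force: 29.9
```

Emit:
apply_moves(deltas=[[[0,0,-0.005],[0,0,0],1],[[0,0,-0.005],[0,0,0],1],[[0,0,-0.005],[0,0,0],1],[[0,0,-0.005],[0,0,0],1],[[0,0,-0.005],[0,0,0],1]])

```text
clock: 20.48
eef_pos: [0.5089, -0.0966, 0.0952]
orientation: [0.568, 0.823, -0.0, 0.0]
wrist_force: [0.0, -0.0, -3.1]
width: 0.0324
finger_force: 29.9
```

Emit:
apply_moves(deltas=[[[0,0,-0.006],[0,0,0],1],[[0,0,-0.006],[0,0,0],1],[[0,0,-0.006],[0,0,0],1],[[0,0,-0.006],[0,0,0],1],[[0,0,-0.006],[0,0,0],1]])

```text
clock: 20.9
eef_pos: [0.509, -0.0965, 0.1253]
orientation: [0.568, 0.823, 0.0, 0.0]
wrist_force: [-0.1, 0.1, -4.1]
width: 0.0324
finger_force: 29.9
```

Emit:
apply_moves(deltas=[[[0,0,-0.006],[0,0,0],1],[[0,0,-0.006],[0,0,0],1],[[0,0,-0.006],[0,0,0],1],[[0,0,-0.005],[0,0,0],1],[[0,0,-0.003],[0,0,0],1]])

```text
clock: 21.32
eef_pos: [0.5092, -0.0966, 0.1513]
orientation: [0.568, 0.823, 0.0, 0.0]
wrist_force: [-0.4, 0.6, -4.1]
width: 0.0326
finger_force: 29.9
```

Emit:
apply_moves(deltas=[[[0,0,-0.002],[0,0,0],1],[[0,0,0],[0,0,0],1],[[0,0,0],[0,0,0],1],[[0,0,0],[0,0,0],1],[[0,0,0],[0,0,0],1]])

```text
clock: 21.73
eef_pos: [0.5089, -0.0965, 0.1523]
orientation: [0.568, 0.823, -0.0, -0.0]
wrist_force: [0.1, -0.6, -3.8]
width: 0.0322
finger_force: 29.9
```

Emit:
apply_moves(deltas=[[[0,0,0],[0,0,0],1],[[0,0,0],[0,0,0],1],[[0,0,0],[0,0,0],1],[[0,0,0],[0,0,0],1],[[0,0,0],[0,0,0],1]])

```text
clock: 22.15
eef_pos: [0.509, -0.0965, 0.1526]
orientation: [0.568, 0.823, -0.0, -0.0]
wrist_force: [-0.5, -0.3, -3.9]
width: 0.0326
finger_force: 29.9
```

Run:
```python
from h import *
b=np.ascontiguousarray(arm.camera('scene')[:,:,::-1]);s=np.ascontiguousarray(arm.camera('side')[:,:,::-1])
cv2.imwrite('pics/fin.png',np.hstack([crop(b,160,140,130,190,3),crop(s,320,120,130,190,3)]))
```

```text
(no output)
```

View pics/fin.png

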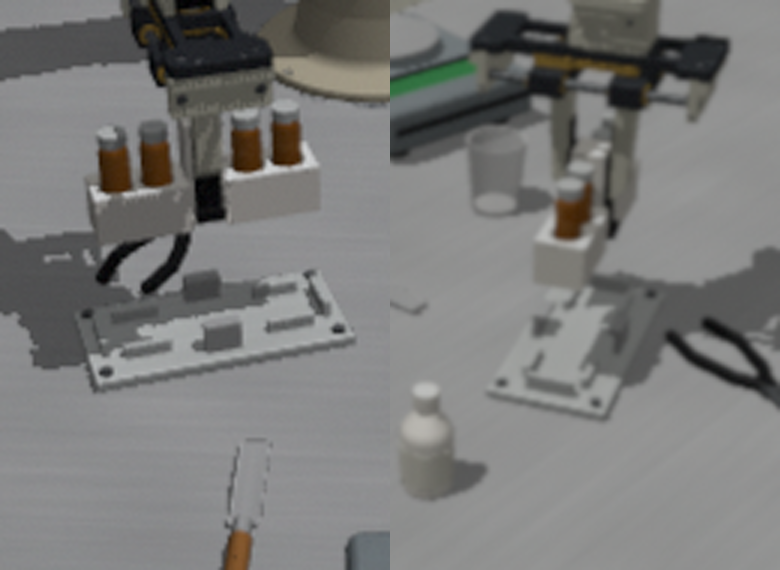

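The cassette hangs level, about 97 mm up. All four vials are in it and the nest is empty. Handing in.

```bash
python3 -c "
from cell import arm
print(arm.close_job())"
```

```text
the job is handed in; nothing more can be done
None
```

Job handed in at about 22 s of the 70 s allowed, result not shown: both loose vials are in the cassette, which the arm holds level by its squeezed catches about 97 mm above its seat, and I saw nothing knocked over or moved.

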